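Empty the clip bin of a counter organiser

TASK

Lift the green bin straight up and level out of the bamboo organiser, with the two bag clips still in it, carry it to the steel tray and tip both clips out into the tray. Then put the empty green bin back in its own slot, the same way round and fully home, and let go. Leave the other two bins, the bottles and the jars as they stand.

Things in the scene. Friction and masses are not known exactly. Their poses are not given: they have to be found in the camera images.
- organiser: Bamboo frame, fixed, 162 x 280 x 55 mm, open on top; origin: centre of its underside, z up. Floor and walls 4 mm. Three slots along its y (centres y = -92, 0, 92 mm), each 154 (x) by 88 (y) mm inside, 51 mm deep, each with one insert bin standing parallel to the frame, fin towards frame +x. Stands left or right of the middle, yaw within 0.3 rad.
- bin_green: Green insert bin with scoop front, loose, 0.1-0.2 kg, 150 (x) x 84 (y) mm, side walls 60 mm high and 3 mm thick, floor 4 mm; rim has about 2 mm play all round in its slot, the foot 3 mm (slight taper); seated, its origin is 4 mm above the organiser's. Origin: centre of the footprint, at the underside; z up, -x the scoop front. Floor from x = -15 to 72 mm.
- bin_green_fin (a point): Grip point on the flat upright fin at the green bin's back: x = 56.5, y = 0, z = 88 mm in the bin's frame. The fin is 14 mm thick in y, x = 38 to 75, z = 62 to 106 mm, free on both sides: pinch it across the 14 mm, from above or leaning within the bin's x-z plane.
- bin_green_lip (a point): Middle of the green bin's pouring lip: x = -75, y = 0, z = 50 mm in the bin's frame, 80 mm wide. From the flat floor the front rises to it as a 39 degree chute. Inside is slippery (friction about 0.25): with this end tipped down by 65 to 80 degrees the clips slide out over the lip.
- clip_purple: Purple plastic bag clip, a stick 15 x 72 x 12 mm, 20 g, lying loose on the floor of the green bin at the start; origin at the centre of its underside, long axis y.
- clip_blue: Blue plastic bag clip, a stick 15 x 72 x 12 mm, 20 g, lying loose on the floor of the green bin at the start beside the purple one; origin at the centre of its underside, long axis y.
- tray: Steel tray, fixed, 240 (x) x 200 (y) x 35 mm, wall and floor 3 mm, open on top; origin at the centre of its underside. It stands on the other side of the middle from the organiser.
- bin_white: White insert bin of the same shape as the green one, holding a salt shaker; leave alone. Origin as for the green bin.
- bin_grey: Grey insert bin of the same shape as the green one, holding a spice jar; leave alone. Origin as for the green bin.
- salt_shaker: Salt shaker with a grey top, 44 mm across, 90 mm high, standing in the white bin (rising to about 98 mm above the table); origin at the centre of its underside.
- spice_jar: Spice jar with a yellow cap, 42 mm across, 106 mm high, standing in the grey bin (rising to about 114 mm above the table); origin at the centre of its underside.
- vinegar: Tall clear bottle with a black cap, 62 mm across, 237 mm high, loose, standing between organiser and tray; origin at the centre of its underside.
- soy_bottle: Bottle with a dark red cap, 60 mm across, 201 mm high, loose, standing between organiser and tray; origin at the centre of its underside.
- chilli_jar: Glass jar with a pale grey lid, 70 mm across, 112 mm high, loose, standing nearer the robot in the middle; origin at the centre of its underside.
Things that resemble listed ones, but are neither listed nor needed, are in the scene too. There is more than one size of the bin_green; the one meant has the size given above.

How it is judged:
By the outcome, as a careful person would: the job done as asked, in the order asked, and still so for the second after the job is handed in, with the robot touching nothing.
It also fails if it takes over 59 s, if anything falls off the work surface, if the arm or the gripper's body presses on something with over 40 N, if the wrist force passes 120 N, or if a joint passes its speed limit or range.

ROBOT

A 6-joint arm with a two-finger parallel gripper is mounted at the origin on the work surface; the furniture and walls round the work are solid. World frame = base frame: x ahead of the robot, y to its left, z up, the work surface at z = 0. Lengths are in m, angles in degrees, forces in N, time in s.
With the tool pointing down it reaches from about 0.375 to 0.9 m from the base axis. Payload 3.1 kg.
Tool frame: the origin (TCP) lies at the very end of the fingers, on their centre line; the grasp point (between the pads) lies grip_point_offset behind it (grip_point_offset is the distance from the TCP to the grasp point, in m); z points along the fingers, y is the line along which they close (so a half turn about z gives the same grasp; the last joint's range is limited). The gripper opens to 87 mm and grips with 3 to 60 N. Pads are 19 mm wide; open, the fingers measure 117 mm over their backs; the gripper's body (75 mm by 190 mm) begins 51 mm behind the grasp point.
Start: joints at [-77.55, 30.224, 82.088, -0, 67.689, -10.227], TCP at [0.241, -0.577, 0.223] pointing down, gripper open.
Joint ranges: [-176.69, 176.69], [-43.24, 126.21], [12.49, 139.97], [-82, 262], [0, 151.66], [-163.58, 163.58]. Speed limits (degrees/s): [159.86, 159.86, 180, 180, 180, 180].

INTERFACE

Orientations are given as a 3x3 rotation matrix whose columns are the frame's x, y, z axes.
In Python, from rig import * gives the robot as it stands.
- The arm moves only by the tool move_arm, never from a script. Its argument "increments" is a list of rows, each a list of 3 entries, a list of its own where there are three numbers: the shift along the tool's x, y, z in units of 30 mm (1.0 is 30 mm), then the turn, a rotation vector about the tool's x, y, z in units of 120 degrees (1.0 is 120 degrees), then the closure, from 0 (fully open) to 1 (shut). A call has 1 to 20 rows; each row shifts and turns the commanded pose from where the row before left it, along the tool's axes as they then stand; what a row does not reach is not made up. A row lasts 1/12 s, in which the tool goes at most 41.7 mm and 7.16 degrees, less where a joint would pass 70% of its speed; a pose out of reach is approached as far as the arm can. A call with a number of a shift or a turn outside -1 to 1 is refused whole. A call with a gripper value outside its range is refused whole. The fingers move at their own pace and stop on an object; the grip force is fixed at half the most. Time passes only in rows, so rows that do not move let the fingers close. It gives the time, the measured TCP pose, the force, the opening and the grip force at its end, in the units of the state.
- read_state(): the state, without advancing time (a new reading comes with each control period).
- capture(name): name is "side" or "top"; returns a dict with "img" (420x560x3 uint8, red, green, blue), "mtx" (3x3 intrinsics, pixels), "distortion" ([k1, k2, p1, p2, k3] as OpenCV has them; the pictures are not rectified), "eye" and "rotation" of the camera in the world. Camera axes: x right, y down, z forward; pixel columns grow to the right and rows downward; lengths in m; the calibration is good to about 2 mm. A picture is of the moment at which its call begins. There is no depth.
- hand_in(): hands the job in; it is judged then, once.
Trained networks look in a picture, given as the dict that the camera call returned (one of the last four; its "shot" number tells which), for a name from the list of things; names that differ only in an ending like _2 or _b are one class to them, and where a whole thing is asked for, a point or a joint stands for the part that bears it (a point fixed in the world has none). Each returns a list of dicts, best first, with "confidence" (0 to 1); they miss things now and then, are a little off and sometimes report something else, mostly with a low value. They report only what shows in the picture. A call takes as long as a camera call. They do not tell look-alikes from the thing itself.
- search_frame(picture, label): "extent" ([left, top, right, bottom] as shares, 0 to 1, of the picture: columns of its width, rows of its height, round what is visible of it).
- pinpoint(picture, label): "xy" ([column, row] as shares, 0 to 1, of the picture: columns of its width, rows of its height: a listed point, or the origin of a listed thing).
The state is a dict: "time_s": time; "joint_positions": joint angles; "qvel": joint speeds; "tau": joint torques, N m; "position": TCP position; "tcp_rot": TCP orientation; "force": force on the tool from outside, world axes, zero at the start; "moment": the same for the moment, N m; "opening": opening from 0.0 (shut) to 1.0 (fully open); "grasp_force": force on a finger pad.
Only numpy, scipy, OpenCV 4.12 (cv2) and the standard library are available. Lean on these libraries where they do the work, as an engineer would, in place of code of your own. Each camera call takes 0.05 s, during which the arm holds its last target. There are 200 camera calls.

## Working session

There is one attempt and no reset: what is moved stays moved. The work goes in short steps, Python scripts to look and compute and a tool call to move; the robot and the scene stay as the last step left them, time stands still between calls to the robot, and variables do not carry over. Pictures are saved under pics/ and viewed, at most 10 in all, crops included, and the job is handed in when it is done.

Besides the shell and the picture viewer there is one more tool, called after "Request:" in YAML: its name, and indented under it one key for each argument. move_arm: Moves the arm, as the interface text tells. Its arguments: {"type":"object","properties":{"increments":{"type":"array"}},"required":["increments"]}

```bash
ls; mkdir -p pics
python3 - <<'E'
from rig import *
import cv2
s=read_state();print({k:s[k] for k in s if k not in('tau','qvel')})
try: print(grip_point_offset)
except Exception as e: print(e)
for n in("side","top"):
    c=capture(n);cv2.imwrite(f"pics/{n}0.png",c["img"][:,:,::-1]);print(n,c["mtx"],c["distortion"],c["eye"],c["rotation"])
    for l in["organiser","bin_green","bin_green_fin","bin_green_lip","clip_purple","clip_blue","tray","bin_white","bin_grey","vinegar","soy_bottle","chilli_jar","salt_shaker","spice_jar"]:
        print(l,[(round(d["confidence"],2),[round(d["xy"][0]*560),round(d["xy"][1]*420)]) for d in pinpoint(c,l)[:4]])
E
```

```text
pics
{'time_s': 0.0, 'joint_positions': array([-7.75506899e+01,  3.02809147e+01,  8.21556216e+01, -5.35010008e-05,
        6.76889290e+01, -1.02263509e+01]), 'position': array([ 0.24082368, -0.57595282,  0.22155498]), 'tcp_rot': array([[ 9.22701892e-01,  3.85513936e-01, -4.72907541e-04],
       [ 3.85514030e-01, -9.22699496e-01,  2.13810764e-03],
       [ 3.87918742e-04, -2.15514846e-03, -9.99997602e-01]]), 'force': array([0.3087964 , 0.29287438, 0.57208274]), 'moment': array([ 0.00317383, -0.0193897 ,  0.00864487]), 'grasp_force': 0.0, 'opening': 1.0013891700798263}
0.0187
side [[395.67742237   0.         278.12986847]
 [  0.         395.67742237 203.5792889 ]
 [  0.           0.           1.        ]] [-0.08189561  0.          0.          0.          0.        ] [1.14026287 0.03132896 0.97749395] [[-0.05399655  0.77277389 -0.63238033]
 [ 0.99847946  0.0347474  -0.04279475]
 [-0.01109709 -0.63372954 -0.7734751 ]]
organiser [(0.92, [369, 239]), (0.33, [374, 242])]
bin_green [(0.88, [354, 185]), (0.63, [370, 242])]
bin_green_fin [(0.65, [349, 169]), (0.57, [369, 241])]
bin_green_lip [
[... 615 characters left out ...]
98757606  0.15511713]
 [-0.99948401  0.02793666  0.01585102]
 [-0.01998755 -0.15463854 -0.98776891]]
organiser [(0.72, [189, 198]), (0.49, [193, 183])]
bin_green [(0.89, [201, 277]), (0.74, [186, 195])]
bin_green_fin [(0.55, [182, 166])]
bin_green_lip [(0.71, [185, 251]), (0.66, [172, 223])]
clip_purple [(0.62, [187, 201]), (0.44, [194, 185])]
clip_blue [(0.51, [186, 185])]
tray [(0.92, [384, 198])]
bin_white [(0.85, [223, 203])]
bin_grey [(0.73, [186, 199]), (0.71, [151, 188])]
vinegar [(0.75, [186, 194]), (0.74, [278, 157]), (0.31, [224, 202])]
soy_bottle [(0.83, [284, 198])]
chilli_jar [(0.81, [294, 233]), (0.47, [189, 199])]
salt_shaker [(0.59, [223, 194])]
spice_jar [(0.83, [148, 185])]
```

View pics/top0.png

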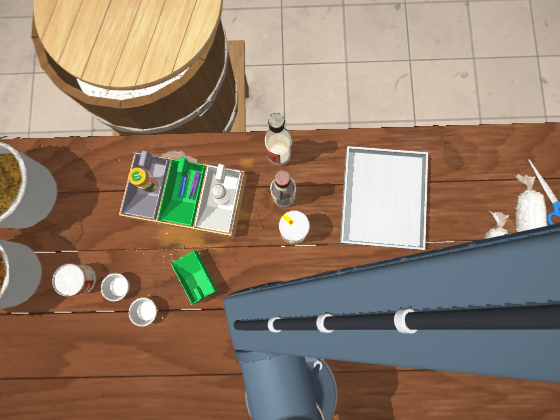

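View pics/side0.png

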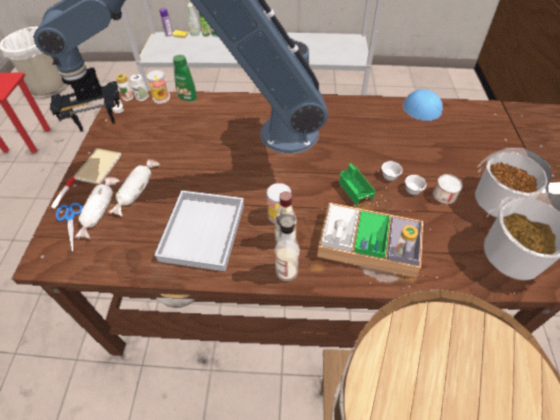

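Top view: the candidates for the green bin are the one in the organiser at about (183,193), which holds two purple/blue sticks, and a smaller loose green bin at about (195,277), which is empty and outside the organiser. I choose (183,193) and will check it in a close crop. The bottles are at (278,145) and (284,190), the chilli jar at (294,228) and the tray at (385,198). The side view agrees.

```bash
cat > h.py <<'E'
import numpy as np, cv2
def K(c): return np.array(c["mtx"],float),np.array(c["distortion"],float),np.array(c["eye"],float),np.array(c["rotation"],float)
def proj(c,P):
    m,d,e,R=K(c);P=np.atleast_2d(P).astype(float)
    return cv2.projectPoints((P-e)@R,np.zeros(3),np.zeros(3),m,d)[0].reshape(-1,2)
def back(c,px,z):
    m,d,e,R=K(c);n=cv2.undistortPoints(np.array(px,float).reshape(-1,1,2),m,d).reshape(-1,2)
    r=np.c_[n,np.ones(len(n))]@R.T; return e+r*((z-e[2])/r[:,2])[:,None]
def frame(x,y,yaw,P,z=0):
    P=np.atleast_2d(P);c,s=np.cos(yaw),np.sin(yaw);return np.c_[x+c*P[:,0]-s*P[:,1],y+s*P[:,0]+c*P[:,1],P[:,2]+z]
E
python3 - <<'E'
from rig import *
from h import *
a=capture("top");b=capture("side")
A=cv2.resize(a["img"][140:245,110:250],None,fx=5.7,fy=5.7,interpolation=cv2.INTER_CUBIC)
cv2.imwrite("pics/topcrop.png",A[:,:,::-1])
B=cv2.resize(b["img"][195:280,310:435],None,fx=6.4,fy=6.4,interpolation=cv2.INTER_CUBIC)
cv2.imwrite("pics/sidecrop.png",B[:,:,::-1])
for n,px,z in[("tray",[384,198],0),("vin",[278,157],0),("soy",[284,198],0),("chi",[294,233],0),("org",[189,198],0),("vincap",[277,120],.237),("soycap",[283,177],.201),("chilid",[294,228],.112)]:print(n,back(a,[px],z).round(3))
for n,px,z in[("tray",[204,233],0),("vin",[287,270],0),("soy",[283,238],0),("chi",[277,218],0),("org",[369,239],0)]:print(n,back(b,[px],z).round(3))
print("trayrim",back(a,[[345,147],[428,151],[425,249],[341,245]],.035).round(3))
E
```

```text
tray [[ 0.465 -0.25   0.   ]]
vin [[ 0.581  0.017 -0.   ]]
soy [[0.472 0.004 0.   ]]
chi [[ 0.382 -0.018  0.   ]]
org [[0.479 0.249 0.   ]]
vincap [[0.587 0.012 0.237]]
soycap [[0.478 0.004 0.201]]
chilid [[ 0.382 -0.017  0.112]]
tray [[ 0.466 -0.241  0.   ]]
vin [[0.581 0.015 0.   ]]
soy [[ 0.473 -0.001 -0.   ]]
chi [[ 0.399 -0.023  0.   ]]
org [[0.465 0.255 0.   ]]
trayrim [[ 0.592 -0.153  0.035]
 [ 0.575 -0.359  0.035]
 [ 0.331 -0.332  0.035]
 [ 0.346 -0.131  0.035]]
```

View pics/topcrop.png

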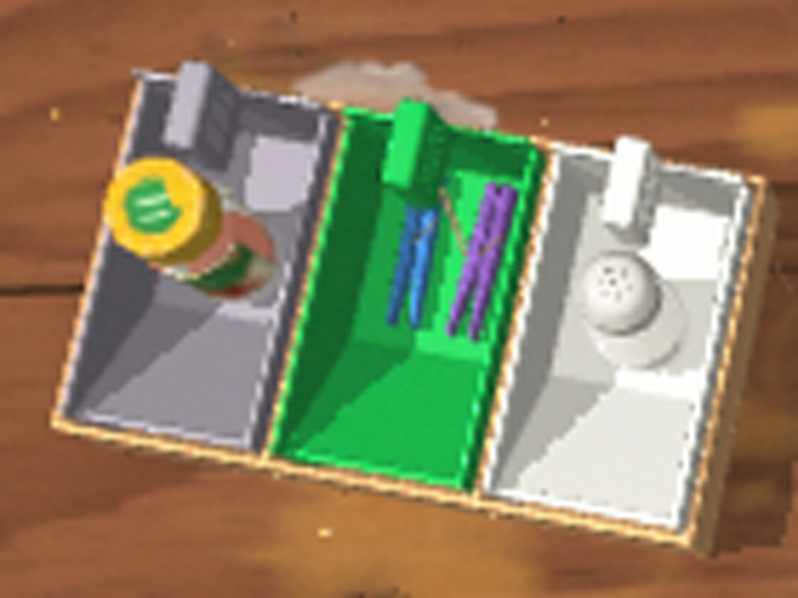

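View pics/sidecrop.png

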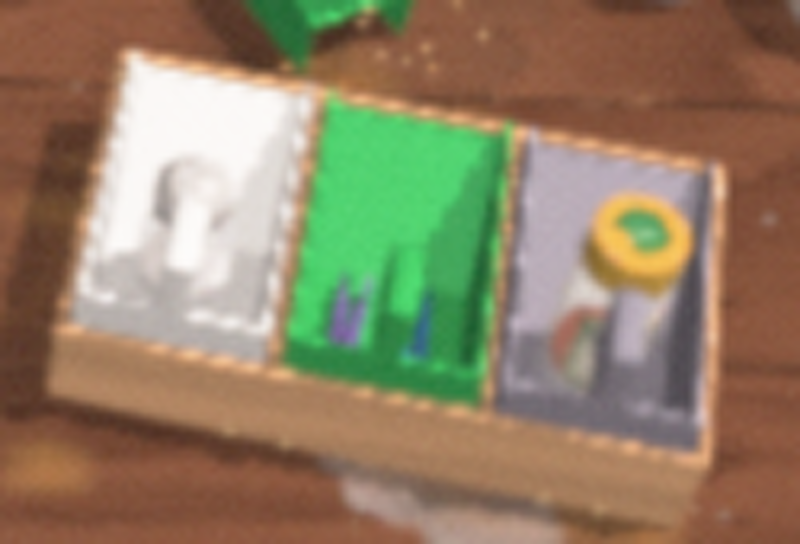

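The crops show the green bin in the middle slot with both clips on its floor, fin towards the far side. It is the full-size one, and the loose bin is smaller. Next I fit the organiser's rim corners in both views.

```bash
cat >> h.py <<'E'
def edges(c,pts3):  # polyline samples
    return proj(c,pts3)
E
python3 - <<'E'
from rig import *
from h import *
from scipy.optimize import least_squares
a=capture("top");b=capture("side")
ta=np.array([[55,425],[692,545],[765,180]])/5.7+[110,140]-.4
tb=np.array([[122,50],[725,165],[712,455],[55,328]])/6.4+[310,195]-.4
h=.055;x,y=.081,.140
Pa=np.array([[-x,y,h],[-x,-y,h],[x,-y,h]]);Pb=np.array([[-x,-y,h],[-x,y,h],[x,y,h],[x,-y,h]])
f=lambda p,w=3:np.r_[(proj(a,frame(*p,Pa))-ta).ravel()*(w&1),(proj(b,frame(*p,Pb))-tb).ravel()*(w>>1)]
for w in(1,2,3):
    r=least_squares(f,[.47,.25,-.15],args=(w,));print(w,r.x.round(4),np.degrees(r.x[2]).round(2),f(r.x).round(1))
p=r.x
# tray
t=np.array([[345,147],[428,151],[425,249],[341,245]],float)
T=np.array([[.12,.1,.035],[.12,-.1,.035],[-.12,-.1,.035],[-.12,.1,.035]])
r=least_squares(lambda q:(proj(a,frame(*q,T))-t).ravel(),[.465,-.25,0]);print("tray",r.x.round(4),r.fun.round(1))
def ov(c,nm,off,box,s):
    im=cv2.resize(c["img"][box[0]:box[1],box[2]:box[3]],None,fx=s,fy=s,interpolation=cv2.INTER_CUBIC)[:,:,::-1].copy()
    def line(P,col,cl=True):
        q=(proj(c,P)-[box[2],box[0]]+.5)*s;cv2.polylines(im,[q.round().astype(int)],cl,col,1)
    line(frame(*p,[[-x,y,h],[-x,-y,h],[x,-y,h],[x,y,h]]),(0,0,255))
    F=[[38,-7],[75,-7],[75,7],[38,7]]
    for z in(66,110):line(frame(*p,np.array([[u,v,z] for u,v in F])/1000),(255,0,255))
    line(frame(*p,np.array([[75,42,64],[75,-42,64],[-15,-42,64],[-75,-42,54],[-75,42,54],[-15,42,64]])/1000),(255,0,0))
    return im
A=ov(a,"",0,(140,245,110,250),4);B=ov(b,"",0,(195,275,310,435),4)
H=max(A.shape[1],B.shape[1]);pad=lambda I:np.pad(I,((0,0),(0,H-I.shape[1]),(0,0)))
I=np.vstack([pad(A),pad(B)]);print(I.shape);cv2.imwrite("pics/ov.png",I[:, :])
E
```

```text
1 [ 0.483   0.2527 -0.2115] -12.12 [-0.8  0.2  0.1  0.3  0.8 -0.5  0.1 -0.1 -0.2  0.7 -0.6  2.3 -0.2  0.1]
2 [ 0.4802  0.2537 -0.1978] -11.33 [-1.   2.2  0.3  0.7  0.1 -0.3 -0.1 -0.3 -0.3 -0.6  0.   0.9  0.4 -0. ]
3 [ 0.4817  0.2532 -0.204 ] -11.69 [-0.9  1.2  0.2  0.4  0.4 -0.5 -0.  -0.2 -0.3  0.  -0.3  1.6  0.1  0.1]
tray [ 0.4606 -0.2434 -0.0914] [ 0.9  0.9 -1.9  1.5  0.1 -0.4  0.8 -1.8]
(740, 560, 3)
```

View pics/ov.png

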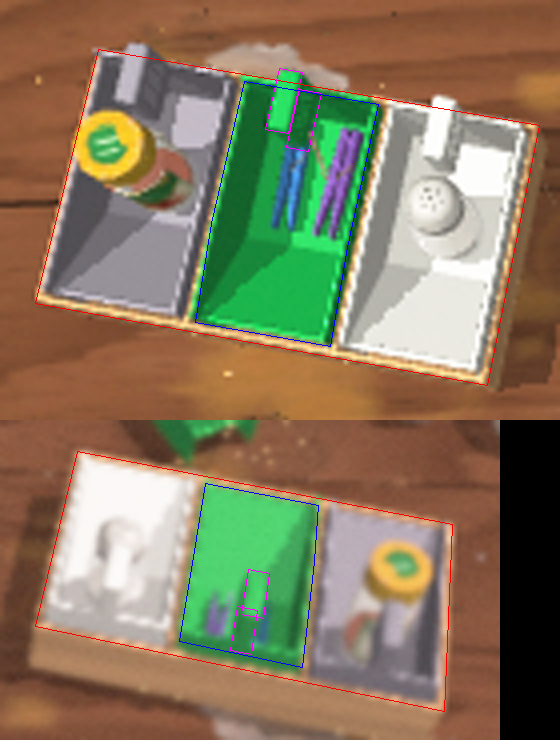

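Overlay: the rim outline and the fin box land on the image in both views to within about 1–2 px. That gives the organiser at (0.482, 0.253), yaw −11.7°. Next I triangulate the barrel and work out the first approach.

```bash
cat >> h.py <<'E'
from scipy.spatial.transform import Rotation as Ro
ORG=(.4817,.2532,-.204)
def toolR(yaw,lean):  # lean: body leaning to bin +x; tool y=-bin y
    bx=np.array([np.cos(yaw),np.sin(yaw),0]);by=np.array([-np.sin(yaw),np.cos(yaw),0]);l=np.radians(lean)
    z=-np.cos(l)*np.array([0,0,1])-np.sin(l)*bx;y=-by;return np.c_[np.cross(y,z),y,z]
def go(s,p,R):  # shift in tool axes (30mm units) then turn (120deg units)
    R0=np.array(s["tcp_rot"]);print("shift",(R0.T@(np.array(p)-s["position"])/.03).round(2),"turn",(Ro.from_matrix(R0.T@R).as_rotvec(degrees=True)/120).round(3),"shift after turn",(R.T@(np.array(p)-s["position"])/.03).round(2))
E
python3 - <<'E'
from rig import *
from h import *
a=capture("top");b=capture("side")
for qa,qb in[((130,25),(455,390)),((220,30),(345,385))]:
    M=[];v=[]
    for c,q in((a,qa),(b,qb)):
        e=np.array(c["eye"]);d=back(c,[q],0)[0]-e;d/=np.linalg.norm(d);P=np.eye(3)-np.outer(d,d);M.append(P);v.append(P@e)
    print(np.linalg.lstsq(np.vstack(M),np.hstack(v),rcond=None)[0].round(3))
s=read_state();R=toolR(ORG[2],25);
g=frame(*ORG,[[.0565,0,.092]])[0];t=g+R[:,2]*.0187;print("grip",g.round(4),"tcp",t.round(4));print(R.round(3))
print(s["time_s"]);go(s,[.241,-.577,.36],R);
go(s,[t[0],t[1],.36],R)
E
```

```text
[0.913 0.385 0.089]
[0.903 0.156 0.069]
grip [0.537  0.2418 0.092 ] tcp [0.5293 0.2434 0.0751]
[[ 0.888 -0.203 -0.414]
 [-0.184 -0.979  0.086]
 [-0.423 -0.    -0.906]]
1.8
shift [-0.    0.01 -4.58] turn [ 0.062 -0.202  0.282] shift after turn [-1.93  0.01 -4.15]
shift [ 19.41 -21.52  -4.58] turn [ 0.062 -0.202  0.282] shift after turn [  1.57 -28.71  -5.79]
```

Request:
move_arm:
  increments:
    - [[0, 0, -0.92], [0, 0, 0], 0]
    - [[0, 0, -0.92], [0, 0, 0], 0]
    - [[0, 0, -0.92], [0, 0, 0], 0]
    - [[0, 0, -0.92], [0, 0, 0], 0]
    - [[0, 0, -0.92], [0, 0, 0], 0]
    - [[0, 0, 0], [0.0089, -0.0289, 0.0403], 0]
    - [[0, 0, 0], [0.0089, -0.0289, 0.0403], 0]
    - [[0, 0, 0], [0.0089, -0.0289, 0.0403], 0]
    - [[0, 0, 0], [0.0089, -0.0289, 0.0403], 0]
    - [[0, 0, 0], [0.0089, -0.0289, 0.0403], 0]
    - [[0, 0, 0], [0.0089, -0.0289, 0.0403], 0]
    - [[0, 0, 0], [0.0089, -0.0289, 0.0403], 0]
    - [[0.05, -1, 0], [0, 0, 0], 0]
    - [[0.05, -1, 0], [0, 0, 0], 0]
    - [[0.05, -1, 0], [0, 0, 0], 0]
    - [[0.05, -1, 0], [0, 0, 0], 0]
    - [[0.05, -1, 0], [0, 0, 0], 0]
    - [[0.05, -1, 0], [0, 0, 0], 0]
    - [[0.05, -1, 0], [0, 0, 0], 0]
    - [[0.05, -1, 0], [0, 0, 0], 0]

```text
time_s: 3.47
position: [0.3006, -0.3424, 0.3553]
tcp_rot: [[0.887, -0.203, -0.414], [-0.185, -0.979, 0.085], [-0.423, 0.001, -0.906]]
force: [-0.3, -0.5, -0.0]
opening: 1.002
grasp_force: 0.0
```

Request:
move_arm:
  increments:
    - [[0.05, -1, 0], [0, 0, 0], 0]
    - [[0.05, -1, 0], [0, 0, 0], 0]
    - [[0.05, -1, 0], [0, 0, 0], 0]
    - [[0.05, -1, 0], [0, 0, 0], 0]
    - [[0.05, -1, 0], [0, 0, 0], 0]
    - [[0.05, -1, 0], [0, 0, 0], 0]
    - [[0.05, -1, 0], [0, 0, 0], 0]
    - [[0.05, -1, 0], [0, 0, 0], 0]
    - [[0.05, -1, 0], [0, 0, 0], 0]
    - [[0.05, -1, 0], [0, 0, 0], 0]
    - [[0.05, -1, 0], [0, 0, 0], 0]
    - [[0.05, -1, 0], [0, 0, 0], 0]
    - [[0.05, -1, 0], [0, 0, 0], 0]
    - [[0.05, -1, 0], [0, 0, 0], 0]
    - [[0.05, -1, 0], [0, 0, 0], 0]
    - [[0.05, -1, 0], [0, 0, 0], 0]
    - [[0.05, -1, 0], [0, 0, 0], 0]
    - [[0.05, -1, 0], [0, 0, 0], 0]
    - [[0, 0, 0], [0, 0, 0], 0]

```text
time_s: 5.05
position: [0.4348, 0.184, 0.3433]
tcp_rot: [[0.889, -0.199, -0.413], [-0.179, -0.98, 0.086], [-0.422, -0.003, -0.906]]
force: [-0.3, -0.0, -0.3]
opening: 0.999
grasp_force: 0.0
```

```bash
cat > st.py <<'E'
from rig import *
from h import *
import sys
s=read_state();print(s["time_s"],s["position"].round(4),s["joint_positions"].round(1),"F",s["force"].round(1),s["opening"],s["grasp_force"])
E
python3 - <<'E'
from st import *
R=toolR(ORG[2],25);go(s,[.5293,.2434,.36],R);go(s,[.5293,.2434,.16],R);go(s,[.5293,.2434,.0751],R)
E
```

```text
5.05 [0.4348 0.184  0.3433] [  4.7  21.6  81.6   7.  100.8 106. ] F [-0.3 -0.  -0.3] 0.9988821613508777 0.0
shift [ 2.21 -2.57 -1.64] turn [-0.    -0.     0.002] shift after turn [ 2.2  -2.58 -1.64]
shift [ 5.03 -2.55  4.41] turn [-0.    -0.     0.002] shift after turn [ 5.02 -2.58  4.4 ]
shift [ 6.22 -2.54  6.97] turn [-0.    -0.     0.002] shift after turn [ 6.21 -2.58  6.97]
```

Request:
move_arm:
  increments:
    - [[0.72, -0.37, 0.63], [0, 0, 0.001], 0]
    - [[0.72, -0.37, 0.63], [0, 0, 0.001], 0]
    - [[0.72, -0.37, 0.63], [0, 0, 0], 0]
    - [[0.72, -0.37, 0.63], [0, 0, 0], 0]
    - [[0.72, -0.37, 0.63], [0, 0, 0], 0]
    - [[0.72, -0.37, 0.63], [0, 0, 0], 0]
    - [[0.72, -0.37, 0.63], [0, 0, 0], 0]
    - [[0, 0, 0], [0, 0, 0], 0]
    - [[0, 0, 0], [0, 0, 0], 0]

```text
time_s: 5.8
position: [0.5283, 0.2383, 0.1581]
tcp_rot: [[0.884, -0.207, -0.418], [-0.189, -0.978, 0.084], [-0.427, 0.004, -0.904]]
force: [-0.3, -0.4, 0.1]
opening: 1.003
grasp_force: 0.0
```

Run:
```python
from st import *
R=toolR(ORG[2],25);go(s,[.5293,.2434,.0751],R)
```

```text
5.8 [0.5283 0.2383 0.1581] [  8.7  41.1  76.5   8.4  86.3 108.3] F [-0.3 -0.4  0.1] 1.0028842189636462 0.0
shift [ 1.18 -0.18  2.5 ] turn [ 0.001  0.002 -0.003] shift after turn [ 1.17 -0.17  2.51]
```

Request:
move_arm:
  increments:
    - [[0.24, -0.04, 0.5], [0, 0, 0], 0]
    - [[0.24, -0.04, 0.5], [0, 0, 0], 0]
    - [[0.24, -0.04, 0.5], [0, 0, 0], 0]
    - [[0.24, -0.03, 0.5], [0, 0, 0], 0]
    - [[0.22, -0.03, 0.5], [0, 0, 0], 0]
    - [[0, 0, 0], [0, 0, 0], 0]
    - [[0, 0, 0], [0, 0, 0], 0]

```text
time_s: 6.38
position: [0.5305, 0.2435, 0.0781]
tcp_rot: [[0.886, -0.207, -0.414], [-0.189, -0.978, 0.085], [-0.423, 0.002, -0.906]]
force: [-0.1, 0.4, 0.7]
opening: 1.0
grasp_force: 0.0
```

Run:
```python
from st import *
R=toolR(ORG[2],25);go(s,[.5293,.2434,.0751],R)
for i in range(3):
  c=capture("top");s=read_state();print(s["position"].round(4));
I=[c["img"][140:245,110:250],capture("side")["img"][185:280,310:435]]
I=[cv2.resize(i,(560,380 if k else 420),interpolation=cv2.INTER_CUBIC)[:, :,::-1] for k,i in enumerate(I)]
I=cv2.resize(np.vstack(I),None,fx=.74,fy=.74);cv2.imwrite("pics/grasp.png",I)
```

```text
6.3833 [0.5305 0.2435 0.0781] [  9.1  47.   78.4   8.8  78.3 107.4] F [-0.1  0.4  0.7] 1.0004281825491625 0.0
shift [0.01 0.01 0.11] turn [ 0.     0.    -0.002] shift after turn [0.01 0.01 0.11]
[0.5313 0.2437 0.0786]
[0.5317 0.2437 0.0787]
[0.5318 0.2438 0.0787]
```

View pics/grasp.png

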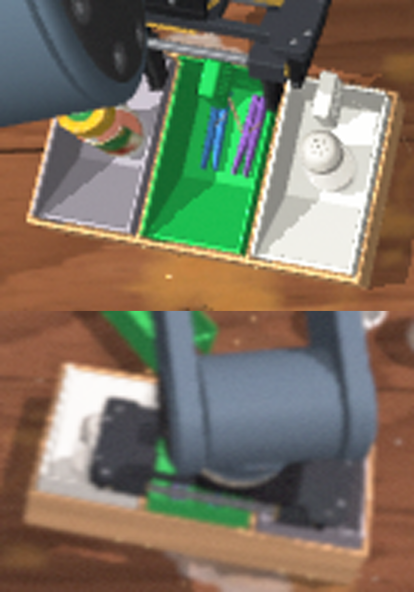

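The fin, at about (210,75) in the upper half, sits midway between the open fingers, and the clips are still on the floor. I'll lower 3 mm and close.

Request:
move_arm:
  increments:
    - [[-0.03, 0, 0.1], [0, 0, 0], 0]
    - [[0, 0, 0], [0, 0, 0], 0.5]
    - [[0, 0, 0], [0, 0, 0], 1]
    - [[0, 0, 0], [0, 0, 0], 1]
    - [[0, 0, 0], [0, 0, 0], 1]
    - [[0, 0, 0], [0, 0, 0], 1]
    - [[0, 0, 0], [0, 0, 0], 1]
    - [[0, 0, 0], [0, 0, 0], 1]
    - [[0, 0, 0], [0, 0, 0], 1]
    - [[0, 0, 0], [0, 0, 0], 1]
    - [[0, 0, 0], [0, 0, 0], 1]
    - [[0, 0, 0], [0, 0, 0], 1]

```text
time_s: 7.58
position: [0.5286, 0.2443, 0.0743]
tcp_rot: [[0.886, -0.207, -0.414], [-0.188, -0.978, 0.085], [-0.423, 0.002, -0.906]]
force: [-1.0, -0.3, -0.0]
opening: 0.251
grasp_force: 0.0
```

Run:
```python
from st import *
R=np.array(s["tcp_rot"]);print(R.round(4).tolist());go(s,s["position"]+[0,0,.1],R)
```

```text
7.5833 [0.5286 0.2443 0.0743] [  9.2  47.2  78.7   8.9  77.7 107.4] F [-1.  -0.3 -0. ] 0.250926757339186 0.0
[[0.8863, -0.2069, -0.4144], [-0.1885, -0.9784, 0.0854], [-0.4231, 0.0024, -0.9061]]
shift [-1.41  0.01 -3.02] turn [0. 0. 0.] shift after turn [-1.41  0.01 -3.02]
```

Request:
move_arm:
  increments:
    - [[0, 0, 0], [0, 0, 0], 1]
    - [[0, 0, 0], [0, 0, 0], 1]
    - [[0, 0, 0], [0, 0, 0], 1]
    - [[0, 0, 0], [0, 0, 0], 1]
    - [[0, 0, 0], [0, 0, 0], 1]
    - [[0, 0, 0], [0, 0, 0], 1]

```text
time_s: 8.08
position: [0.5287, 0.2442, 0.0743]
tcp_rot: [[0.886, -0.207, -0.414], [-0.188, -0.978, 0.085], [-0.423, 0.002, -0.906]]
force: [-0.1, -0.7, 1.0]
opening: 0.159
grasp_force: 30.0
```

Request:
move_arm:
  increments:
    - [[-0.04, 0, -0.09], [0, 0, 0], 1]
    - [[-0.08, 0, -0.18], [0, 0, 0], 1]
    - [[-0.127, 0, -0.272], [0, 0, 0], 1]
    - [[-0.127, 0, -0.272], [0, 0, 0], 1]
    - [[-0.127, 0, -0.272], [0, 0, 0], 1]
    - [[-0.127, 0, -0.272], [0, 0, 0], 1]
    - [[-0.127, 0, -0.272], [0, 0, 0], 1]
    - [[-0.127, 0, -0.272], [0, 0, 0], 1]

```text
time_s: 8.75
position: [0.529, 0.2444, 0.1384]
tcp_rot: [[0.887, -0.207, -0.414], [-0.188, -0.978, 0.085], [-0.422, 0.002, -0.906]]
force: [-0.4, 0.2, -2.6]
opening: 0.158
grasp_force: 30.0
```

Run:
```python
from st import *
a=capture("top")["img"][130:245,110:250];b=capture("side")["img"][185:280,310:435]
I=np.vstack([cv2.resize(i,(560,380),interpolation=cv2.INTER_CUBIC) for i in(a,b)])[:,:,::-1]
cv2.imwrite("pics/lift.png",cv2.resize(I,None,fx=.78,fy=.78));print(s["moment"],np.array(s["tcp_rot"]).round(4).tolist())
```

```text
8.75 [0.529  0.2444 0.1384] [  9.2  42.5  77.    8.7  84.1 108.4] F [-0.4  0.2 -2.6] 0.15838490931272306 29.996645785868168
[-0.09469068 -0.47640085  0.00705404] [[0.8866, -0.2068, -0.4136], [-0.1883, -0.9784, 0.0854], [-0.4224, 0.0022, -0.9064]]
```

View pics/lift.png

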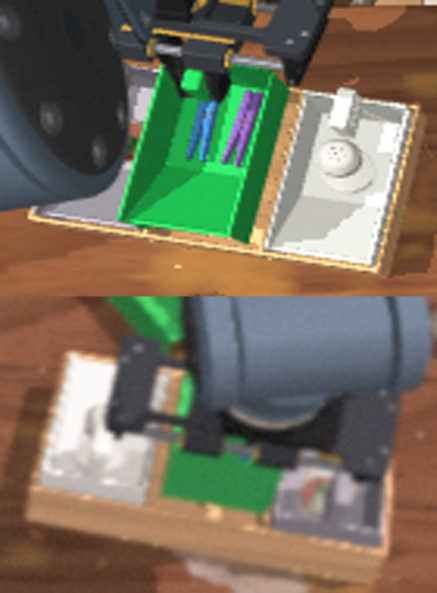

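The bin is clear of its slot and level, with both clips in it at about (205,125) and (245,130). I'll raise it and carry it over the bottles.

Request:
move_arm:
  increments:
    - [[-0.15, 0, -0.33], [0, 0, 0], 1]
    - [[-0.228, 0, -0.49], [0, 0, 0], 1]
    - [[-0.228, 0, -0.49], [0, 0, 0], 1]
    - [[-0.228, 0, -0.49], [0, 0, 0], 1]
    - [[-0.228, 0, -0.49], [0, 0, 0], 1]
    - [[-0.228, 0, -0.49], [0, 0, 0], 1]
    - [[-0.228, 0, -0.49], [0, 0, 0], 1]
    - [[-0.228, 0, -0.49], [0, 0, 0], 1]
    - [[-0.228, 0, -0.49], [0, 0, 0], 1]
    - [[-0.228, 0, -0.49], [0, 0, 0], 1]
    - [[-0.228, 0, -0.49], [0, 0, 0], 1]
    - [[-0.228, 0, -0.49], [0, 0, 0], 1]
    - [[-0.228, 0, -0.49], [0, 0, 0], 1]
    - [[-0.1, 0, -0.2], [0, 0, 0], 1]
    - [[0.02, 0.1, -0.01], [0, 0, 0], 1]
    - [[0.04, 0.2, -0.02], [0, 0, 0], 1]
    - [[0.06, 0.3, -0.03], [0, 0, 0], 1]
    - [[0.08, 0.4, -0.035], [0, 0, 0], 1]

```text
time_s: 10.35
position: [0.5287, 0.2134, 0.3481]
tcp_rot: [[0.885, -0.206, -0.417], [-0.188, -0.979, 0.085], [-0.425, 0.003, -0.905]]
force: [0.7, -1.2, -2.3]
opening: 0.156
grasp_force: 30.0
```

Request:
move_arm:
  increments:
    - [[0.1, 0.5, -0.045], [0, 0, 0], 1]
    - [[0.115, 0.6, -0.052], [0, 0, 0], 1]
    - [[0.115, 0.6, -0.052], [0, 0, 0], 1]
    - [[0.115, 0.6, -0.052], [0, 0, 0], 1]
    - [[0.115, 0.6, -0.052], [0, 0, 0], 1]
    - [[0.115, 0.6, -0.052], [0, 0, 0], 1]
    - [[0.115, 0.6, -0.052], [0, 0, 0], 1]
    - [[0.115, 0.6, -0.052], [0, 0, 0], 1]
    - [[0.115, 0.6, -0.052], [0, 0, 0], 1]
    - [[0.115, 0.6, -0.052], [0, 0, 0], 1]
    - [[0.115, 0.6, -0.052], [0, 0, 0], 1]
    - [[0.115, 0.6, -0.052], [0, 0, 0], 1]
    - [[0.115, 0.6, -0.052], [0, 0, 0], 1]
    - [[0.115, 0.6, -0.052], [0, 0, 0], 1]
    - [[0.115, 0.6, -0.052], [0, 0, 0], 1]
    - [[0.115, 0.6, -0.052], [0, 0, 0], 1]
    - [[0.115, 0.6, -0.052], [0, 0, 0], 1]
    - [[0.115, 0.6, -0.052], [0, 0, 0], 1]
    - [[0.115, 0.6, -0.052], [0, 0, 0], 1]

```text
time_s: 11.93
position: [0.5282, -0.1344, 0.3489]
tcp_rot: [[0.885, -0.208, -0.415], [-0.189, -0.978, 0.087], [-0.424, 0.002, -0.905]]
force: [-0.1, -0.3, -2.8]
opening: 0.159
grasp_force: 30.0
```

Run:
```python
from st import *
y=ORG[2];l=np.radians(72);h=np.array([np.cos(y),np.sin(y),0]);
for L in(25,-47):
  Rf=toolR(y,L);g=np.array([.518,-.25,.205])+h*.0045;t=g+Rf[:,2]*.0187;print(t.round(4));go(s,[t[0],t[1],.33 if L>0 else t[2]],Rf)
```

```text
11.9333 [ 0.5282 -0.1344  0.3489] [-23.3  29.6  67.3  -5.1 107.7  78.3] F [-0.1 -0.3 -2.8] 0.1592106080740322 29.9975398555398
[ 0.5147 -0.2493  0.1881]
shift [0.59 3.84 0.43] turn [-0.     0.001 -0.003] shift after turn [0.57 3.84 0.43]
[ 0.5358 -0.2537  0.1922]
shift [3.19 3.82 4.28] turn [ 0.002  0.601 -0.003] shift after turn [-3.1   3.84  4.33]
```

Request:
move_arm:
  increments:
    - [[0.09, 0.55, 0.07], [0, 0, 0], 1]
    - [[0.09, 0.55, 0.07], [0, 0, 0], 1]
    - [[0.09, 0.55, 0.07], [0, 0, 0], 1]
    - [[0.09, 0.55, 0.07], [0, 0, 0], 1]
    - [[0.08, 0.5, 0.06], [0, 0, 0], 1]
    - [[0.06, 0.4, 0.04], [0, 0, 0], 1]
    - [[0.05, 0.3, 0.03], [0, 0, 0], 1]
    - [[0.03, 0.2, 0.02], [0, 0, 0], 1]
    - [[0.02, 0.1, 0.01], [0, 0, 0], 1]
    - [[0, 0, 0], [0, 0, 0], 1]
    - [[0, 0, 0], [0, 0.03, 0], 1]
    - [[0, 0, 0], [0, 0.03, 0], 1]
    - [[0, 0, 0], [0, 0.03, 0], 1]
    - [[0, 0, 0], [0, 0.03, 0], 1]
    - [[0, 0, 0], [0, 0.03, 0], 1]
    - [[0, 0, 0], [0, 0.03, 0], 1]
    - [[0, 0, 0], [0, 0.03, 0], 1]
    - [[0, 0, 0], [0, 0.03, 0], 1]
    - [[0, 0, 0], [0, 0, 0], 1]

```text
time_s: 13.52
position: [0.5144, -0.241, 0.3306]
tcp_rot: [[0.977, -0.206, 0.063], [-0.206, -0.979, -0.015], [0.065, 0.001, -0.998]]
force: [-0.1, -0.3, -3.5]
opening: 0.161
grasp_force: 30.0
```

Run:
```python
from st import *
go(s,[.5358,-.2537,.1922],toolR(ORG[2],-47))
```

```text
13.5167 [ 0.5144 -0.241   0.3306] [-37.2  17.9  84.9   1.6  73.8  64.3] F [-0.1 -0.3 -3.5] 0.1608736855880253 29.996385709382594
shift [0.49 0.26 4.65] turn [ 0.001  0.361 -0.001] shift after turn [-2.84  0.27  3.72]
```

Request:
move_arm:
  increments:
    - [[0.05, 0.03, 0.4], [0, 0, 0], 1]
    - [[0.05, 0.03, 0.5], [0, 0, 0], 1]
    - [[0.05, 0.03, 0.5], [0, 0, 0], 1]
    - [[0.05, 0.03, 0.5], [0, 0, 0], 1]
    - [[0.05, 0.03, 0.5], [0, 0, 0], 1]
    - [[0.05, 0.03, 0.5], [0, 0, 0], 1]
    - [[0.05, 0.03, 0.5], [0, 0, 0], 1]
    - [[0.05, 0.03, 0.5], [0, 0, 0], 1]
    - [[0.05, 0.02, 0.5], [0, 0, 0], 1]
    - [[0.04, 0, 0.25], [0, 0, 0], 1]

```text
time_s: 14.35
position: [0.5381, -0.255, 0.1898]
tcp_rot: [[0.977, -0.206, 0.06], [-0.205, -0.979, -0.013], [0.061, 0.001, -0.998]]
force: [-0.1, -0.3, -2.5]
opening: 0.157
grasp_force: 30.0
```

Request:
move_arm:
  increments:
    - [[0, 0, 0], [0, 0.04, 0], 1]
    - [[0, 0, 0], [0, 0.04, 0], 1]
    - [[0, 0, 0], [0, 0.04, 0], 1]
    - [[0, 0, 0], [0, 0.04, 0], 1]
    - [[0, 0, 0], [0, 0.04, 0], 1]
    - [[0, 0, 0], [0, 0.04, 0], 1]
    - [[0, 0, 0], [0, 0.04, 0], 1]
    - [[0, 0, 0], [0, 0.04, 0], 1]
    - [[0, 0, 0], [0, 0.04, 0], 1]
    - [[0, 0, 0], [0, 0, 0], 1]
    - [[0, 0, 0], [0, 0, 0], 1]
    - [[0, 0, 0], [0, 0, 0], 1]
    - [[0, 0, 0], [0, 0, 0], 1]
    - [[0, 0, 0], [0, 0, 0], 1]
    - [[0, 0, 0], [0, 0, 0], 1]
    - [[0, 0, 0], [0, 0, 0], 1]
    - [[0, 0, 0], [0, 0, 0], 1]

```text
time_s: 15.77
position: [0.5428, -0.2486, 0.1914]
tcp_rot: [[0.775, -0.188, 0.603], [-0.161, -0.982, -0.099], [0.611, -0.02, -0.792]]
force: [0.2, -0.5, -1.8]
opening: 0.151
grasp_force: 30.0
```

Run:
```python
from st import *
go(s,[.5358,-.2537,.1922],toolR(ORG[2],-47))
a=capture("top");b=capture("side")
cv2.imwrite("pics/tip.png",np.hstack([a["img"][120:270,300:460],b["img"][140:290,120:280]])[:,:,::-1].repeat(2,0).repeat(2,1))
for c in(a,b):
  for l in("clip_purple","clip_blue"):print(l,[(round(d["confidence"],2),back(c,[[d["xy"][0]*560,d["xy"][1]*420]],.005)[0].round(3)) for d in pinpoint(c,l)[:3]])
```

```text
15.7667 [ 0.5428 -0.2486  0.1914] [-46.7  24.6 116.1  71.3  23.   -9.1] F [ 0.2 -0.5 -1.8] 0.15127419179998813 29.996715746819973
shift [-0.14  0.21 -0.14] turn [-0.012  0.078 -0.001] shift after turn [-0.11  0.21 -0.16]
clip_purple [(0.74, array([0.526, 0.353, 0.005])), (0.27, array([0.504, 0.345, 0.005]))]
clip_blue []
clip_purple []
clip_blue [(0.53, array([ 0.5  , -0.222,  0.005]))]
```

View pics/tip.png

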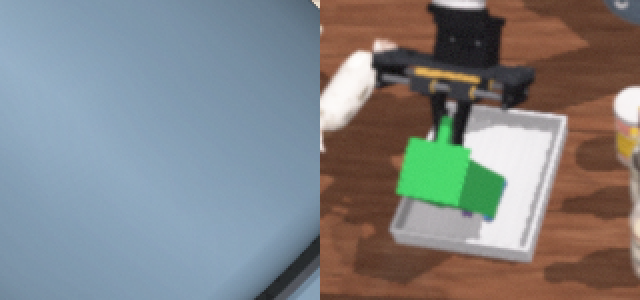

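Side view: the bin is tipped over the tray at about (450,175) with specks of purple and blue below its lip. The tip stopped near 63°, so I'll finish it.

Request:
move_arm:
  increments:
    - [[0, 0.05, 0], [-0.002, 0.018, 0], 1]
    - [[0, 0.05, 0], [-0.002, 0.018, 0], 1]
    - [[0, 0.05, 0], [-0.002, 0.018, 0], 1]
    - [[0, 0, 0], [-0.002, 0.018, 0], 1]
    - [[0, 0, 0], [-0.002, 0.018, 0], 1]
    - [[0, 0, 0], [0, 0.018, 0], 1]
    - [[0, 0, 0], [0, 0, 0], 1]
    - [[0, 0, 0], [0, 0, 0], 1]
    - [[0, 0, 0], [0, 0, 0], 1]
    - [[0, 0, 0], [0, 0, 0], 1]
    - [[0, 0, 0], [0, 0, 0], 1]
    - [[0, 0, 0], [0, 0, 0], 1]

```text
time_s: 17.07
position: [0.5421, -0.2532, 0.1916]
tcp_rot: [[0.621, -0.202, 0.758], [-0.131, -0.979, -0.153], [0.773, -0.004, -0.634]]
force: [-0.2, 0.1, -2.4]
opening: 0.161
grasp_force: 30.0
```

Run:
```python
from st import *
go(s,[.5358,-.2537,.30],toolR(ORG[2],-47))
b=capture("side");print([np.degrees(0)])
for l in("clip_purple","clip_blue","bin_green_lip"):print(l,[(round(d["confidence"],2),np.round([d["xy"][0]*560,d["xy"][1]*420])) for d in pinpoint(b,l)[:3]])
im=b["img"][195:285,185:260].astype(int);r,g,bl=im[...,0],im[...,1],im[...,2]
m=(bl>g+35);print(m.sum(),[(x+185,y+195) for y,x in np.argwhere(m)[::3]])
```

```text
17.0667 [ 0.5421 -0.2532  0.1916] [-50.9  29.2 124.8 117.7  33.7 -59.6] F [-0.2  0.1 -2.4] 0.16132725795895517 29.996764403767884
shift [ 2.66  0.04 -2.45] turn [-0.002 -0.03  -0.001] shift after turn [ 2.5   0.06 -2.61]
[np.float64(0.0)]
clip_purple [(0.22, array([194., 240.]))]
clip_blue [(0.48, array([206., 241.]))]
bin_green_lip [(0.71, array([192., 237.])), (0.55, array([368., 201.]))]
54 [(np.int64(209), np.int64(231)), (np.int64(211), np.int64(232)), (np.int64(209), np.int64(233)), (np.int64(212), np.int64(233)), (np.int64(209), np.int64(234)), (np.int64(207), np.int64(235)), (np.int64(210), np.int64(235)), (np.int64(208), np.int64(236)), (np.int64(208), np.int64(237)), (np.int64(208), np.int64(238)), (np.int64(208), np.int64(239)), (np.int64(209), np.int64(240)), (np.int64(209), np.int64(241)), (np.int64(206), np.int64(243)), (np.int64(206), np.int64(244)), (np.int64(207), np.int64(245)), (np.int64(207), np.int64(246)), (np.int64(205), np.int64(248))]
```

Request:
move_arm:
  increments:
    - [[0.2, 0, -0.16], [0, 0, 0], 1]
    - [[0.31, 0, -0.25], [0, 0, 0], 1]
    - [[0.31, 0, -0.25], [0, 0, 0], 1]
    - [[0.31, 0, -0.25], [0, 0, 0], 1]
    - [[0.31, 0, -0.25], [0, 0, 0], 1]
    - [[0.31, 0, -0.25], [0, 0, 0], 1]
    - [[0.31, 0, -0.25], [0, 0, 0], 1]
    - [[0.31, 0, -0.25], [0, 0, 0], 1]
    - [[0.31, 0, -0.25], [0, 0, 0], 1]
    - [[0, 0, 0], [0, 0, 0], 1]

```text
time_s: 18.1
position: [0.5433, -0.2539, 0.297]
tcp_rot: [[0.619, -0.201, 0.76], [-0.129, -0.98, -0.154], [0.775, -0.002, -0.632]]
force: [0.4, -0.6, -2.2]
opening: 0.158
grasp_force: 30.0
```

Run:
```python
from st import *
go(s,[.5358,-.2537,.35],toolR(ORG[2],25))
b=capture("side")
cv2.imwrite("pics/tip2.png",b["img"][120:290,110:290][:,:,::-1].repeat(3,0).repeat(3,1))
for l in("clip_purple","clip_blue"):print(l,[(round(d["confidence"],2),np.round([d["xy"][0]*560,d["xy"][1]*420])) for d in pinpoint(b,l)[:3]])
```

```text
18.1 [ 0.5433 -0.2539  0.297 ] [-50.9  14.9 118.6  84.7  29.6 -21.1] F [ 0.4 -0.6 -2.2] 0.15805647029574518 29.997305064462125
shift [ 1.21  0.04 -1.31] turn [-0.001 -0.632  0.001] shift after turn [-0.97  0.04 -1.5 ]
clip_purple [(0.45, array([200., 236.]))]
clip_blue [(0.45, array([207., 240.]))]
```

View pics/tip2.png

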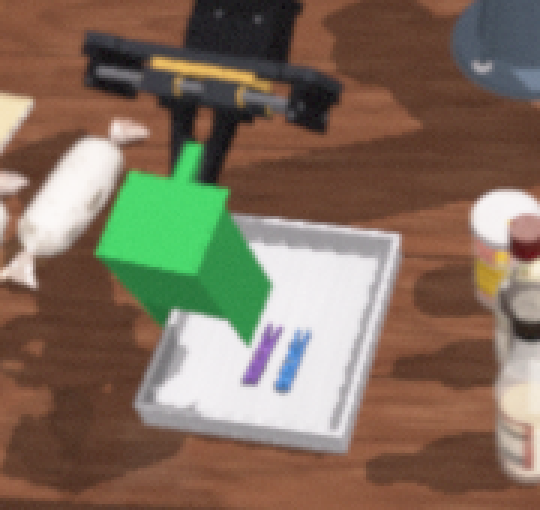

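Both clips lie in the tray, purple at about (263,353) and blue at about (293,360), and the bin is empty. Next I untip it and return.

Request:
move_arm:
  increments:
    - [[0, 0, 0], [0, -0.03, 0], 1]
    - [[0, 0, 0], [0, -0.04, 0], 1]
    - [[0, 0, 0], [0, -0.04, 0], 1]
    - [[0, 0, 0], [0, -0.04, 0], 1]
    - [[0, 0, 0], [0, -0.04, 0], 1]
    - [[0, 0, 0], [0, -0.04, 0], 1]
    - [[0, 0, 0], [0, -0.04, 0], 1]
    - [[0, 0, 0], [0, -0.04, 0], 1]
    - [[0, 0, 0], [0, -0.04, 0], 1]
    - [[0, 0, 0], [0, -0.04, 0], 1]
    - [[0, 0, 0], [0, -0.04, 0], 1]
    - [[0, 0, 0], [0, -0.04, 0], 1]
    - [[0, 0, 0], [0, -0.04, 0], 1]
    - [[0, 0, 0], [0, -0.04, 0], 1]
    - [[0, 0, 0], [0, -0.04, 0], 1]
    - [[0, 0, 0], [0, -0.04, 0], 1]
    - [[0, 0, 0], [0, 0, 0], 1]

```text
time_s: 19.67
position: [0.5467, -0.2485, 0.2895]
tcp_rot: [[0.932, -0.186, -0.312], [-0.169, -0.982, 0.08], [-0.322, -0.022, -0.947]]
force: [0.4, 0.1, -2.6]
opening: 0.157
grasp_force: 30.0
```

Run:
```python
from st import *
RG=np.array([[.8863,-.2069,-.4144],[-.1885,-.9784,.0854],[-.4231,.0024,-.9061]])
go(s,[.5287,s["position"][1],.35],RG);go(s,[.5287,.2442,.35],RG)
```

```text
19.6667 [ 0.5467 -0.2485  0.2895] [-32.2  33.6  67.2  -5.7  97.2  68.5] F [ 0.4  0.1 -2.6] 0.15709641011771683 29.99802265316248
shift [-1.21  0.07 -1.72] turn [-0.007 -0.052  0.014] shift after turn [-1.38  0.13 -1.58]
shift [ -3.99 -16.07  -0.41] turn [-0.007 -0.052  0.014] shift after turn [ -4.48 -15.94  -0.18]
```

Request:
move_arm:
  increments:
    - [[0, 0, 0], [-0.004, -0.026, 0.007], 1]
    - [[0, 0, 0], [-0.003, -0.026, 0.007], 1]
    - [[-0.35, 0.03, -0.4], [0, 0, 0], 1]
    - [[-0.35, 0.03, -0.4], [0, 0, 0], 1]
    - [[-0.35, 0.03, -0.4], [0, 0, 0], 1]
    - [[-0.35, 0.03, -0.4], [0, 0, 0], 1]
    - [[-0.06, -0.3, 0.026], [0, 0, 0], 1]
    - [[-0.11, -0.58, 0.05], [0, 0, 0], 1]
    - [[-0.15, -0.8, 0.07], [0, 0, 0], 1]
    - [[-0.15, -0.8, 0.07], [0, 0, 0], 1]
    - [[-0.15, -0.8, 0.07], [0, 0, 0], 1]
    - [[-0.15, -0.8, 0.07], [0, 0, 0], 1]
    - [[-0.15, -0.8, 0.07], [0, 0, 0], 1]
    - [[-0.15, -0.8, 0.07], [0, 0, 0], 1]
    - [[-0.15, -0.8, 0.07], [0, 0, 0], 1]
    - [[-0.15, -0.8, 0.07], [0, 0, 0], 1]
    - [[-0.15, -0.8, 0.07], [0, 0, 0], 1]
    - [[-0.15, -0.8, 0.07], [0, 0, 0], 1]
    - [[-0.15, -0.8, 0.07], [0, 0, 0], 1]

```text
time_s: 21.25
position: [0.5271, 0.0511, 0.3525]
tcp_rot: [[0.888, -0.208, -0.411], [-0.192, -0.978, 0.082], [-0.419, 0.006, -0.908]]
force: [-1.0, -0.2, -2.1]
opening: 0.159
grasp_force: 30.0
```

Run:
```python
from st import *
RG=np.array([[.8863,-.2069,-.4144],[-.1885,-.9784,.0854],[-.4231,.0024,-.9061]])
go(s,[.5287,.2442,.35],RG)
```

```text
21.25 [0.5271 0.0511 0.3525] [ -7.5  27.4  70.3   1.6 106.9  94.7] F [-1.  -0.2 -2.1] 0.15878986801838044 29.99662593472749
shift [-1.15 -6.31  0.58] turn [ 0.001 -0.002 -0.001] shift after turn [-1.13 -6.31  0.6 ]
```

Request:
move_arm:
  increments:
    - [[-0.14, -0.75, 0.07], [0.001, -0.002, 0], 1]
    - [[-0.14, -0.75, 0.07], [0, 0, 0], 1]
    - [[-0.14, -0.75, 0.07], [0, 0, 0], 1]
    - [[-0.14, -0.75, 0.07], [0, 0, 0], 1]
    - [[-0.14, -0.75, 0.07], [0, 0, 0], 1]
    - [[-0.14, -0.75, 0.07], [0, 0, 0], 1]
    - [[-0.1, -0.6, 0.06], [0, 0, 0], 1]
    - [[-0.09, -0.5, 0.05], [0, 0, 0], 1]
    - [[-0.06, -0.3, 0.03], [0, 0, 0], 1]
    - [[-0.03, -0.2, 0.02], [0, 0, 0], 1]
    - [[0, 0, 0], [0, 0, 0], 1]
    - [[0, 0, 0], [0, 0, 0], 1]

```text
time_s: 22.25
position: [0.5299, 0.2347, 0.3498]
tcp_rot: [[0.886, -0.21, -0.414], [-0.193, -0.978, 0.083], [-0.422, 0.006, -0.907]]
force: [0.6, 0.6, -2.9]
opening: 0.158
grasp_force: 30.0
```

Run:
```python
from st import *
RG=np.array([[.8863,-.2069,-.4144],[-.1885,-.9784,.0854],[-.4231,.0024,-.9061]])
go(s,[.5287,.2442,.16],RG)
```

```text
22.25 [0.5299 0.2347 0.3498] [  8.4  30.8  64.8   8.6 107.8 111.5] F [ 0.6  0.6 -2.9] 0.1584164708926372 29.99776809476316
shift [ 2.57 -0.34  5.78] turn [ 0.001 -0.001 -0.002] shift after turn [ 2.58 -0.32  5.78]
```

Request:
move_arm:
  increments:
    - [[0.12, -0.1, 0.25], [0, 0, -0.001], 1]
    - [[0.23, -0.1, 0.53], [0, 0, -0.001], 1]
    - [[0.23, -0.1, 0.53], [0, 0, 0], 1]
    - [[0.23, -0.02, 0.53], [0, 0, 0], 1]
    - [[0.23, 0, 0.53], [0, 0, 0], 1]
    - [[0.23, 0, 0.53], [0, 0, 0], 1]
    - [[0.23, 0, 0.53], [0, 0, 0], 1]
    - [[0.23, 0, 0.53], [0, 0, 0], 1]
    - [[0.23, 0, 0.53], [0, 0, 0], 1]
    - [[0.23, 0, 0.53], [0, 0, 0], 1]
    - [[0.23, 0, 0.53], [0, 0, 0], 1]
    - [[0.15, 0, 0.23], [0, 0, 0], 1]
    - [[0, 0, 0], [0, 0, 0], 1]
    - [[0, 0, 0], [0, 0, 0], 1]
    - [[0, 0, 0], [0, 0, 0], 1]

```text
time_s: 23.5
position: [0.5296, 0.2443, 0.161]
tcp_rot: [[0.887, -0.207, -0.412], [-0.189, -0.978, 0.085], [-0.421, 0.003, -0.907]]
force: [-0.1, 0.9, -1.2]
opening: 0.156
grasp_force: 30.0
```

Run:
```python
from st import *
RG=np.array([[.8863,-.2069,-.4144],[-.1885,-.9784,.0854],[-.4231,.0024,-.9061]])
go(s,[.5287,.2442,.16],RG);go(s,[.5287,.2442,.12],RG)
print(Ro.from_matrix(RG.T@np.array(s["tcp_rot"])).as_rotvec(degrees=True))
# bin rim/lip check, assuming grasp unchanged
dz=s["position"][2]-.0743
a=capture("top")
rim=frame(*ORG,np.array([[75,-42,64],[-75,-42,54],[-75,42,54]])/1000)+(s["position"]-[.5287,.2442,.0743])
q=proj(a,rim);print(q.round(1))
im=cv2.resize(a["img"][140:250,110:260],None,fx=5,fy=5,interpolation=cv2.INTER_CUBIC)[:,:,::-1].copy()
cv2.polylines(im,[((q-[110,140]+.5)*5).round().astype(int)],False,(0,0,255),1)
b=capture("side");print([(round(d["confidence"],2),np.round([d["xy"][0]*560,d["xy"][1]*420])) for d in pinpoint(b,"bin_green_lip")[:3]])
print(proj(b,frame(*ORG,[[-.075,0,.054]])+[0,0,dz]),[(round(d["confidence"],2),np.round([d["xy"][0]*560,d["xy"][1]*420])) for d in pinpoint(a,"bin_green_lip")[:3]],proj(a,frame(*ORG,[[-.075,0,.054]])+[0,0,dz]))
cv2.imwrite("pics/pre.png",im)
```

```text
23.5 [0.5296 0.2443 0.161 ] [  9.2  41.   76.2   8.6  86.3 108.8] F [-0.1  0.9 -1.2] 0.15631349793092789 29.997885483317077
shift [-0.01  0.01  0.04] turn [ 0.    -0.001 -0.   ] shift after turn [-0.01  0.01  0.04]
shift [0.55 0.01 1.25] turn [ 0.    -0.001 -0.   ] shift after turn [0.55 0.01 1.25]
[-0.01588788  0.15555873  0.01002879]
[[195.5 154.5]
 [182.1 221.1]
 [145.  214.5]]
[(0.73, array([368., 199.]))]
[[380.25714069 193.882584  ]] [(0.95, array([183., 253.])), (0.62, array([160., 217.]))] [[163.55271332 218.17357565]]
```

View pics/pre.png

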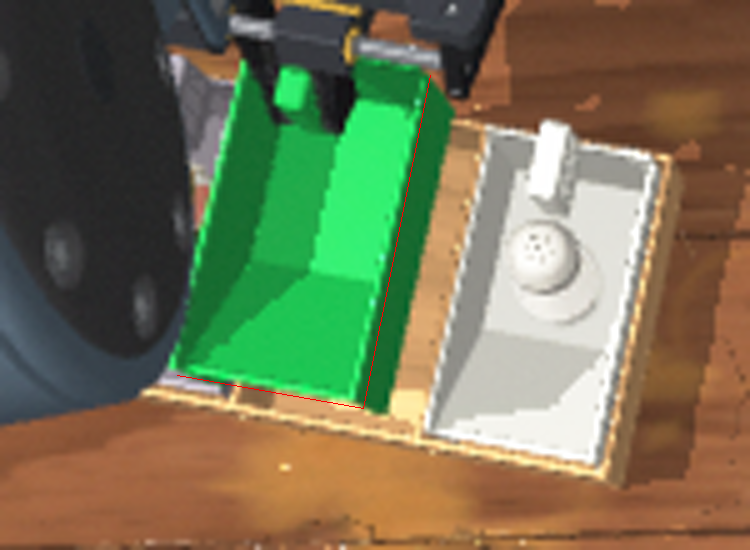

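The empty bin matches the predicted outline: right rim from (428,75) to (365,405), front edge within about 1 px. I'll lower it into the slot slowly.

Request:
move_arm:
  increments:
    - [[0.12, 0, 0.27], [0, 0, 0], 1]
    - [[0.13, 0, 0.27], [0, 0, 0], 1]
    - [[0.13, 0, 0.27], [0, 0, 0], 1]
    - [[0.13, 0, 0.27], [0, 0, 0], 1]
    - [[0.06, 0, 0.13], [0, 0, 0], 1]
    - [[0.06, 0, 0.13], [0, 0, 0], 1]
    - [[0.06, 0, 0.13], [0, 0, 0], 1]
    - [[0, 0, 0], [0, 0, 0], 1]
    - [[0, 0, 0], [0, 0, 0], 1]

```text
time_s: 24.45
position: [0.5288, 0.2442, 0.1113]
tcp_rot: [[0.887, -0.206, -0.414], [-0.189, -0.978, 0.084], [-0.422, 0.004, -0.906]]
force: [0.0, 0.2, -2.1]
opening: 0.159
grasp_force: 30.0
```

Run:
```python
from st import *
RG=np.array([[.8863,-.2069,-.4144],[-.1885,-.9784,.0854],[-.4231,.0024,-.9061]])
go(s,[.5287,.2442,.0743],RG);print(s["moment"])
```

```text
24.45 [0.5288 0.2442 0.1113] [  9.2  44.4  77.9   8.7  81.3 108.1] F [ 0.   0.2 -2.1] 0.15920842692618933 29.99782636296004
shift [ 0.52 -0.    1.12] turn [ 0.001 -0.    -0.   ] shift after turn [ 0.52 -0.    1.12]
[-0.04604706 -0.47775486  0.02337782]
```

Foot inside the slot (about 14 mm deep) and no contact force. Carrying on down.

Request:
move_arm:
  increments:
    - [[0.07, 0, 0.15], [0, 0, 0], 1]
    - [[0.07, 0, 0.15], [0, 0, 0], 1]
    - [[0.07, 0, 0.15], [0, 0, 0], 1]
    - [[0.07, 0, 0.15], [0, 0, 0], 1]
    - [[0.07, 0, 0.15], [0, 0, 0], 1]
    - [[0.05, 0, 0.1], [0, 0, 0], 1]
    - [[0.04, 0, 0.09], [0, 0, 0], 1]
    - [[0.03, 0, 0.05], [0, 0, 0], 1]
    - [[0, 0, 0], [0, 0, 0], 1]
    - [[0, 0, 0], [0, 0, 0], 1]
    - [[0, 0, 0], [0, 0, 0], 1]

```text
time_s: 25.37
position: [0.5292, 0.2441, 0.0787]
tcp_rot: [[0.887, -0.206, -0.413], [-0.189, -0.978, 0.084], [-0.422, 0.003, -0.907]]
force: [-0.5, -0.5, -1.6]
opening: 0.157
grasp_force: 30.0
```

Run:
```python
from st import *
RG=np.array([[.8863,-.2069,-.4144],[-.1885,-.9784,.0854],[-.4231,.0024,-.9061]])
go(s,[.5287,.2442,.0743],RG);print(s["moment"])
```

```text
25.3667 [0.5292 0.2441 0.0787] [  9.2  46.9  78.6   8.8  78.2 107.5] F [-0.5 -0.5 -1.6] 0.15683256299212722 29.997816584073007
shift [ 0.05 -0.    0.14] turn [ 0.    -0.001  0.   ] shift after turn [ 0.05 -0.    0.14]
[-0.00924715 -0.42404358  0.02380565]
```

Request:
move_arm:
  increments:
    - [[0.02, 0, 0.05], [0, 0, 0], 1]
    - [[0.02, 0, 0.05], [0, 0, 0], 1]
    - [[0.01, 0, 0.03], [0, 0, 0], 1]
    - [[0.01, 0, 0.02], [0, 0, 0], 1]
    - [[0, 0, 0], [0, 0, 0], 1]
    - [[0, 0, 0], [0, 0, 0], 1]
    - [[0, 0, 0], [0, 0, 0], 1]
    - [[0, 0, 0], [0, 0, 0], 1]

```text
time_s: 26.03
position: [0.5288, 0.2441, 0.0743]
tcp_rot: [[0.887, -0.206, -0.414], [-0.188, -0.978, 0.084], [-0.422, 0.003, -0.906]]
force: [0.4, -0.9, 3.9]
opening: 0.163
grasp_force: 30.0
```

It is seated: same height as at the grasp, with an upward contact force of about 6 N. Releasing.

Request:
move_arm:
  increments:
    - [[0, 0, 0], [0, 0, 0], 0.8]
    - [[0, 0, 0], [0, 0, 0], 0.5]
    - [[0, 0, 0], [0, 0, 0], 0.2]
    - [[0, 0, 0], [0, 0, 0], 0]
    - [[0, 0, 0], [0, 0, 0], 0]
    - [[0, 0, 0], [0, 0, 0], 0]
    - [[0, 0, 0], [0, 0, 0], 0]
    - [[0, 0, 0], [0, 0, 0], 0]
    - [[0, 0, 0], [0, 0, 0], 0]
    - [[0, 0, 0], [0, 0, 0], 0]
    - [[0, 0, 0], [0, 0, 0], 0]
    - [[0, 0, 0], [0, 0, 0], 0]
    - [[0, 0, 0], [0, 0, 0], 0]
    - [[0, 0, 0], [0, 0, 0], 0]

```text
time_s: 27.2
position: [0.5288, 0.2441, 0.0737]
tcp_rot: [[0.887, -0.206, -0.414], [-0.189, -0.978, 0.084], [-0.422, 0.004, -0.907]]
force: [-0.0, 0.8, -0.1]
opening: 0.985
grasp_force: 0.0
```

Request:
move_arm:
  increments:
    - [[-0.06, 0, -0.14], [0, 0, 0], 0]
    - [[-0.13, 0, -0.27], [0, 0, 0], 0]
    - [[-0.21, 0, -0.45], [0, 0, 0], 0]
    - [[-0.21, 0, -0.45], [0, 0, 0], 0]
    - [[-0.3, 0, -0.65], [0, 0, 0], 0]
    - [[-0.3, 0, -0.65], [0, 0, 0], 0]
    - [[-0.3, 0, -0.65], [0, 0, 0], 0]
    - [[-0.3, 0, -0.65], [0, 0, 0], 0]
    - [[-0.3, 0, -0.65], [0, 0, 0], 0]
    - [[-0.3, 0, -0.65], [0, 0, 0], 0]
    - [[-0.3, 0, -0.65], [0, 0, 0], 0]
    - [[0.09, 0.5, -0.04], [0, 0, 0], 0]
    - [[0.17, 0.9, -0.08], [0, 0, 0], 0]
    - [[0.17, 0.9, -0.08], [0, 0, 0], 0]
    - [[0.17, 0.9, -0.08], [0, 0, 0], 0]
    - [[0.17, 0.9, -0.08], [0, 0, 0], 0]
    - [[0.17, 0.9, -0.08], [0, 0, 0], 0]
    - [[0.17, 0.9, -0.08], [0, 0, 0], 0]
    - [[0.17, 0.9, -0.08], [0, 0, 0], 0]
    - [[0.17, 0.9, -0.08], [0, 0, 0], 0]

```text
time_s: 28.87
position: [0.528, 0.0067, 0.2683]
tcp_rot: [[0.886, -0.207, -0.414], [-0.189, -0.978, 0.084], [-0.423, 0.004, -0.906]]
force: [0.0, -0.1, -0.6]
opening: 1.004
grasp_force: 0.0
```

Run:
```python
from st import *
a=capture("top");b=capture("side")
for c,n in((a,"top"),(b,"side")):
  print(n,"pred lip",proj(c,frame(*ORG,[[-.075,0,.054]]))[0].round(),"fin",proj(c,frame(*ORG,[[.0565,0,.092]]))[0].round())
  for l in("bin_green_lip","bin_green_fin","bin_green","clip_purple","clip_blue","vinegar","soy_bottle","chilli_jar","salt_shaker","spice_jar"):print(l,[(round(d["confidence"],2),np.round([d["xy"][0]*560,d["xy"][1]*420])) for d in pinpoint(c,l)[:3]])
np.save("b.npy",b["img"])
```

```text
28.8667 [0.528  0.0067 0.2683] [-11.4  31.6  76.4   0.   97.   90.6] F [ 0.  -0.1 -0.6] 1.0043842211791911 0.0
top pred lip [175. 223.] fin [182. 167.]
bin_green_lip []
bin_green_fin [(0.58, array([198., 294.]))]
bin_green []
clip_purple [(0.44, array([383., 190.]))]
clip_blue [(0.52, array([374., 185.]))]
vinegar []
soy_bottle []
chilli_jar []
salt_shaker []
spice_jar []
side pred lip [375. 213.] fin [372. 242.]
bin_green_lip [(0.96, array([369., 199.])), (0.95, array([375., 211.])), (0.57, array([283., 272.]))]
bin_green_fin [(0.85, array([373., 241.])), (0.77, array([350., 167.])), (0.28, array([205., 239.]))]
bin_green [(0.83, array([370., 245.])), (0.82, array([352., 187.]))]
clip_purple [(0.4, array([198., 238.]))]
clip_blue [(0.47, array([204., 240.]))]
vinegar [(0.74, array([285., 271.]))]
soy_bottle [(0.6, array([286., 237.]))]
chilli_jar [(0.77, array([280., 217.])), (0.42, array([336., 237.]))]
salt_shaker [(0.72, array([337., 237.]))]
spice_jar [(0.77, array([402., 254.]))]
```

Request:
move_arm:
  increments:
    - [[-0.2, 0, -0.45], [0, 0, 0], 0]
    - [[-0.3, 0, -0.65], [0, 0, 0], 0]
    - [[0.17, 0.9, -0.08], [0, 0, 0], 0]
    - [[0.17, 0.9, -0.08], [0, 0, 0], 0]
    - [[0.17, 0.9, -0.08], [0, 0, 0], 0]
    - [[0.17, 0.9, -0.08], [0, 0, 0], 0]
    - [[0.17, 0.9, -0.08], [0, 0, 0], 0]
    - [[0.17, 0.9, -0.08], [0, 0, 0], 0]
    - [[0, 0, 0], [0, 0, 0], 0]
    - [[0, 0, 0], [0, 0, 0], 0]

```text
time_s: 30.8
position: [0.5286, -0.158, 0.305]
tcp_rot: [[0.886, -0.209, -0.414], [-0.191, -0.978, 0.086], [-0.422, 0.003, -0.906]]
force: [0.7, 0.6, 0.3]
opening: 1.006
grasp_force: 0.0
```

Run:
```python
from st import *
for n in("top","side"):
  c=capture(n);i=cv2.cvtColor(c["img"],cv2.COLOR_RGB2GRAY).astype(np.float32);o=cv2.imread(f"pics/{n}0.png",0).astype(np.float32)
  P=frame(*ORG,[[.0565,0,.092],[.075,.042,.064],[.075,-.042,.064],[-.075,.042,.054],[-.075,-.042,.054]])
  for q,nm in zip(proj(c,P).round().astype(int),["fin","bl","br","fl","fr"]):
    x,y=q;sl=np.s_[y-9:y+10,x-9:x+10];sh,r=cv2.phaseCorrelate(o[sl],i[sl],cv2.createHanningWindow((19,19),cv2.CV_32F));print(n,nm,np.round(sh,2),round(r,2),round(float(np.abs(o[sl]-i[sl]).mean()),1))
```

```text
30.8 [ 0.5286 -0.158   0.305 ] [-25.1  31.9  69.8  -5.8 102.6  77. ] F [0.7 0.6 0.3] 1.0058951623161005 0.0
top fin [0.3  0.11] 0.76 49.4
top bl [ 0.05 -0.83] 0.56 35.1
top br [12.78 -9.27] -0.07 33.4
top fl [-0.88  0.16] 0.79 32.2
top fr [ 6.16 -0.85] -0.44 55.1
side fin [0.31 0.21] 1.2 11.7
side bl [0.15 0.01] 1.01 7.2
side br [ 0.3  -0.06] 1.08 11.5
side fl [ 0.02 -0.07] 0.85 7.3
side fr [-0.06  0.4 ] 0.97 7.1
```

```bash
python3 -c "
from rig import *
print(hand_in())"
```

```text
the job is handed in; nothing more can be done
None
```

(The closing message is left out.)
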